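Load the empty sprung lane of the tea tray

ROBOT

A 6-joint arm with a two-finger parallel gripper is mounted at the origin on a cart in front of the work surface, level with it; the furniture and walls round the work are solid. World frame = base frame: x ahead of the robot, y to its left, z up, the work surface at z = 0. Lengths are in mm, angles in degrees, forces in N, time in s.
With the tool pointing down it reaches from about 300 to 850 mm from the base axis. Payload 4.2 kg.
Tool frame: the origin (TCP) lies on the front face of the gripper's body, between the roots of the fingers; the fingertips stand 78 mm ahead of it and the grasp point (between the pads) lies 60 mm ahead of it; x points along the fingers, y is the direction in which the jaws open and shut, and the axes are right-handed (so a half turn about x gives the same grasp; the last joint's range is limited). The gripper opens to 91 mm and grips with 3 to 60 N. Pads are 32 mm wide; open, the fingers measure 118 mm over their backs; the gripper's body (76 mm by 178 mm) begins 60 mm behind the grasp point.
Start: joints at [71.562, 18.312, 89.639, -0, 72.044, -1.146], TCP at [170.913, 549.021, 292.276] pointing down, gripper open.
Joint ranges: [-177.97, 177.97], [-48.28, 115.42], [12.27, 149.76], [-77.06, 257.06], [2.81, 150.46], [-146.56, 146.56]. Speed limits (degrees/s): [147.25, 147.25, 180, 180, 180, 180].

INTERFACE

Orientations are given as [roll, pitch, yaw] about the fixed x, y, z axes, in that order (R = Rz(yaw) Ry(pitch) Rx(roll)).
In Python, from workcell import status, viewer, env gives the robot as it stands. The module is installed in compiled form; this text tells all that it offers.
- The arm moves only by the tool move_arm, never from a script. Its argument "moves" is a list of rows, each a list of 3 entries, a list of its own where there are three numbers: the shift along the tool's x, y, z in cm, then the turn about the tool's x in rad, then the gripper's target within -1 to 1 (fully open at 1, half-way at 0, shut at -1). A call has 1 to 20 rows; each row is the pose to reach, as a shift and turn from the pose commanded when the call began, along the tool's axes at that moment; what a row does not reach only later rows make up. A row lasts 1/8 s, in which the tool goes at most 62.5 mm and 10.7 degrees, less where a joint would pass 70% of its speed; a pose out of reach is approached as far as the arm can. A call with a gripper value outside its range is refused whole. The fingers move at their own pace and stop on an object; "force" is the grip in N (left out, the last holds). Time passes only in rows, so rows that repeat a pose let the fingers close. It gives the time, the measured TCP pose, the force and the opening at its end, in the units of the state.
- status.state(): the state, without advancing time (a new reading comes with each control period).
- viewer.grab_frame(name): name is "side" or "top"; returns the picture (384x512x3 uint8, red, green, blue); there is no depth.
- viewer.get_calibration(name): a dict with "camera_matrix" (3x3 intrinsics, pixels), "eye" and "rotation" of the camera in the world. Camera axes: x right, y down, z forward; pixel columns grow to the right and rows downward; lengths in mm; the calibration is good to about 2 mm. A picture is of the moment at which its call begins. get_calibration takes no time and is no camera call.
- env.job_done(): hands the job in, once; it reports no verdict.
The state is a dict: "time_s": time; "qpos": joint angles; "qvel": joint speeds; "effort": joint torques, N m; "ee_pos": TCP position; "ee_rot": TCP orientation; "force": force on the tool from outside, world axes, zero at the start; "torque": the same for the moment, N m; "gripper_width": finger opening in mm.
Only numpy, scipy, OpenCV 4.12 (cv2) and the standard library are available. Lean on these libraries where they do the work, as an engineer would, in place of code of your own. Each camera call takes 0.05 s, during which the arm holds its last target.

TASK

Restock the tea tray: lay the loose box of tea sachets in the empty lane between the clear side walls, on its back with the printed front up and its foot (the end with the sachet window) towards the front lip, so that it lies flat on the lane floor, held against the lip by the sprung follower. The follower rests too far forward for the box, so the box has to push it back before its foot can come down behind the lip; then ease the follower forward again instead of letting it snap. Do not crush the card box and leave the two boxes already in the tray where they are.

Things in the scene. Friction and masses are not known exactly. Their poses are not given: they have to be found in the camera images.
- tea_box: the loose box of tea sachets: dark red card, 122 mm long, 58 mm wide, 60 mm high as it lies on its back with the printed front up; 80 to 170 g; the card dents above about 35 N. Origin: middle of its foot, the end with the sachet window (30 mm above what it lies on). +z runs along its length from foot to head, +x points down (out of its back), +y across its width
- tea_box_head (a point): middle of the head end of the loose tea box, 122 mm from its origin along its z axis
- lane_a: the empty lane, a fixed clip-in channel, black floor 4 mm thick. Origin: its underside (12 mm above the worktop), below the inner face of its front lip; x along the lane to the back, y across, z up. Above the floor: clear side walls 2.5 mm thick, 64 mm apart, 30 mm high; clear front lip, x = -5 to 0 mm, round-topped, 24 mm high; black spring housing from x = 147 mm to 195 mm, 30 mm high
- lane_a_seat (a point): middle of the foot of the front lip's inner face, on the lane floor (16 mm above the worktop); axes as lane_a. The foot of a loaded box lies here
- follower_a (a joint): travel in m of the sprung follower of the empty lane, a grey upright plate 56 mm wide, its top 45 mm above the lane floor. 0: at rest, its face 97 mm behind the lip's inner face; grows as it is pushed back, to 0.044 at its stop. The spring pushes it forward with 3 N at 0 and 6.7 N at 0.025, where a loaded box holds it
- stock_b: a tea box like the loose one (122 x 58 x 60 mm), already lying in another lane of the tray; origin and axes as tea_box. Lanes are 70 mm apart, so there are only 12 mm between neighbouring boxes, too little for a finger
- stock_c: the other tea box already lying in the tray; origin and axes as tea_box
- tray: dark wooden base under the three lanes, fixed, 232 x 222 mm, its edge 24 mm high; origin at the centre of its underside on the worktop, +x along the lanes to the back; the lips of the lanes are 100 mm in front of its centre. Which lane is the empty one differs
Mind the look-alikes: they are no part of the job. Leave any yellow look-alike of the tea_box alone.

How it is judged:
By the outcome, as a careful person would: the job done as asked, in the order asked, and still so for the second after the job is handed in, with the robot touching nothing.
It also fails if it takes over 67 s, if anything falls off the work surface, if the arm or the gripper's body presses on something with over 40 N, if the wrist force passes 120 N, or if a joint passes its speed limit or range.

## Working session

There is one attempt and no reset: what is moved stays moved. The work goes in short steps, Python scripts to look and compute and a tool call to move; the robot and the scene stay as the last step left them, time stands still between calls to the robot, and variables do not carry over. Pictures are saved under pics/ and viewed, and the job is handed in when it is done.

Besides the shell and the picture viewer there is one more tool, called after "Emit:" as a command line: name --argument value ..., lists and objects as JSON in quotes. move_arm: Moves the arm, as the interface text tells. Its arguments: {"type":"object","properties":{"moves":{"type":"array","items":{"type":"array"}},"force":{"type":"number"}},"required":["moves"]}

```bash
mkdir -p pics; python3 - <<'E'
from workcell import status, viewer, env
import cv2
print(status.state())
for n in("side","top"):
    f=viewer.grab_frame(n); cv2.imwrite(f"pics/{n}0.png",f[:,:,::-1])
    print(n,viewer.get_calibration(n))
E
```

```text
{'time_s': 0.0, 'qpos': array([ 7.15619969e+01,  1.83509260e+01,  8.97066818e+01, -1.63526437e-03,
        7.20441939e+01, -1.14675315e+00]), 'qvel': array([-0.12830706,  0.02821014, -0.00874558, -0.00097255,  0.00027112,
        0.00591384]), 'effort': array([ 4.66742895e-04, -4.12448502e+01, -2.31971258e+01,  7.26745580e-02,
        4.58617788e-02, -1.43189372e-04]), 'ee_pos': array([170.80275288, 548.65550686, 291.42546532]), 'ee_rot': array([ -90.27179695,   89.89818644, -107.56254145]), 'force': array([-1.1044882 , -0.53188804,  0.52000533]), 'torque': array([-0.04129434, -0.00182983,  0.01706793]), 'gripper_width': 91.0061381269827}
side {'camera_matrix': array([[378.97157437,   0.        , 254.22284222],
       [  0.        , 378.97157437, 188.57496781],
       [  0.        ,   0.        ,   1.        ]]), 'eye': array([780.59147663, 294.28164206, 702.94675512]), 'rotation': array([-139.9166894 ,   -0.64509524,  153.196459  ])}
top {'camera_matrix': array([[412.35019403,   0.        , 256.9188637 ],
       [  0.        , 412.35019403, 189.02753629],
       [  0.        ,   0.        ,   1.        ]]), 'eye': array([ 468.1279597 , -207.01187329, 1103.22750427]), 'rotation': array([-1.77815801e+02, -1.76221158e-01, -9.14689216e+01])}
```

View pics/side0.png

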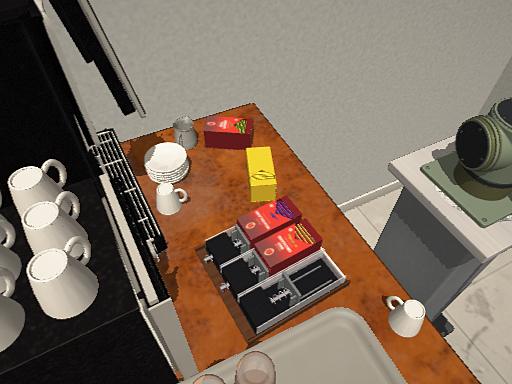

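View pics/top0.png

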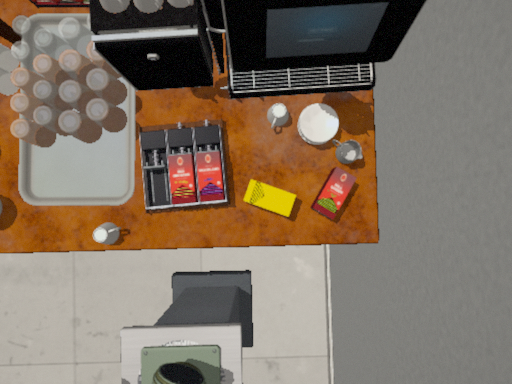

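```bash
cat > h.py <<'E'
import numpy as np, cv2
from scipy.spatial.transform import Rotation as R
from workcell import status, viewer, env
def cal(n):
    c=viewer.get_calibration(n); return c['camera_matrix'],np.array(c['eye']),R.from_euler('xyz',c['rotation'],degrees=True).as_matrix()
def proj(n,P):
    K,e,r=cal(n); c=(np.atleast_2d(P)-e)@r; p=c@K.T; return p[:,:2]/p[:,2:]
def ray(n,uv):
    K,e,r=cal(n); uv=np.atleast_2d(uv); d=np.c_[uv,np.ones(len(uv))]@np.linalg.inv(K).T@r.T; return e,d
def onz(n,uv,z):
    e,d=ray(n,uv); return e+d*((z-e[2])/d[:,2])[:,None]
def tri(a,b):
    e1,d1=ray('top',a);e2,d2=ray('side',b);d1=d1[0]/np.linalg.norm(d1);d2=d2[0]/np.linalg.norm(d2)
    A=np.c_[d1,-d2];s=np.linalg.lstsq(A,e2-e1,rcond=None)[0]
    p,q=e1+s[0]*d1,e2+s[1]*d2; return (p+q)/2,np.linalg.norm(p-q)
E
python3 - <<'E'
from h import *
print(proj('top',[[0,0,0],[500,0,0],[500,-200,0]]),proj('side',[[0,0,0],[500,0,0],[500,-200,0]]))
f=cv2.imread('pics/top0.png'); cv2.imwrite('pics/top0a.png',cv2.resize(f[115:215,135:235],(800,600)[1:]*2,interpolation=3))
cv2.imwrite('pics/top0b.png',cv2.resize(f[150:230,290:370],(600,600),interpolation=3))
f=cv2.imread('pics/side0.png'); cv2.imwrite('pics/side0a.png',cv2.resize(f[190:340,195:355],(640,600),interpolation=3))
cv2.imwrite('pics/side0b.png',cv2.resize(f[100:160,190:270],(800,600),interpolation=3))
E
```

```text
[[181.45752939 384.95591525]
 [177.96580031 194.81809058]
 [252.72674454 192.90836125]] [[478.78357814 183.0860949 ]
 [306.94449954 263.31158727]
 [262.46022369 196.31079993]]
```

View pics/top0a.png

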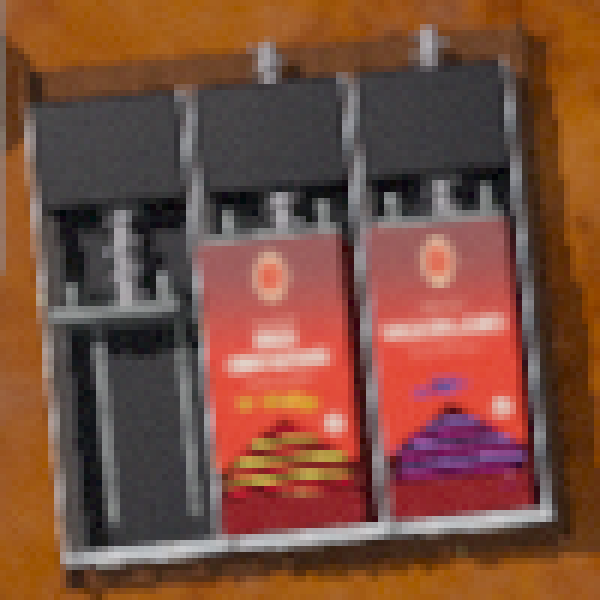

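View pics/top0b.png

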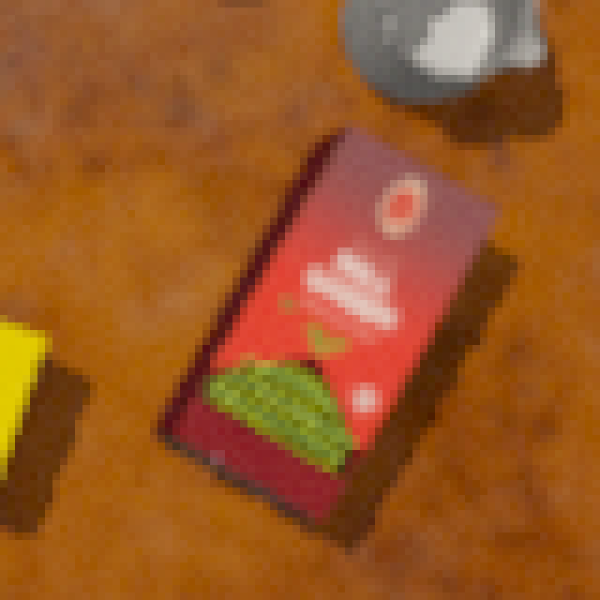

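View pics/side0a.png

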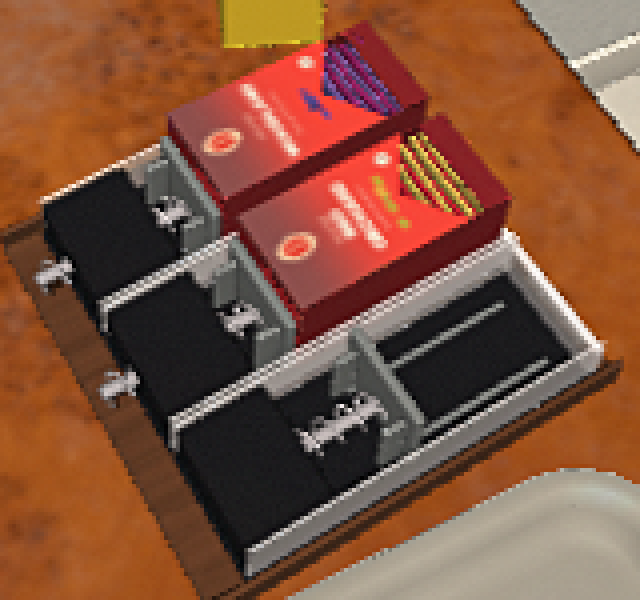

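View pics/side0b.png

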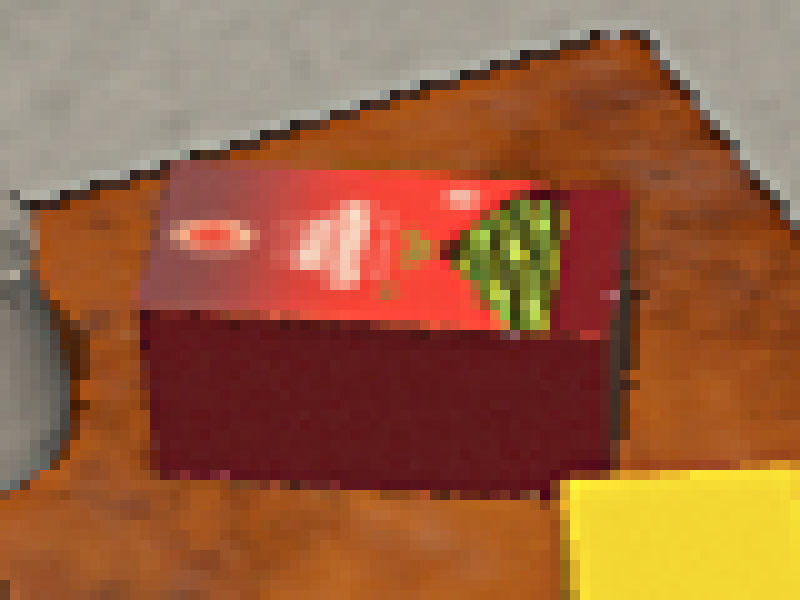

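```bash
cat > m.py <<'E'
from h import *
def rep(n,d,z):
    o=onz(n,list(d.values()),z)
    for k,p in zip(d,o): print(n,k,p.round(1))
    return dict(zip(d,o))
T=lambda x,y:(135+x/6-.5,115+y/6-.5)
B=lambda x,y:(290+x/7.5-.5,150+y/7.5-.5)
S=lambda x,y:(195+x/4-.5,190+y/4-.5)
D=lambda x,y:(190+x/10-.5,100+y/10-.5)
b1=rep('top',dict(HL=B(345,128),HR=B(497,208),FR=B(322,520),FL=B(190,400)),60)
b2=rep('side',dict(HR=D(173,160),HL=D(140,310),FL=D(612,338),FR=D(632,185)),60)
for b in (b1,b2):
    h=(b['HL']+b['HR'])/2;f=(b['FL']+b['FR'])/2;v=h-f
    print('head',h.round(1),'foot',f.round(1),np.linalg.norm(v),np.degrees(np.arctan2(v[1],v[0])))
# tray
rep('top',dict(lipL=T(65,555),lipR=T(552,515)),40)
rep('top',dict(hBL=T(30,105),hFL=T(45,205),hFR=T(190,200),b1=T(197,235),w=T(185,92),wr=T(508,62)),46)
rep('top',dict(folL=T(48,315),folR=T(180,308)),61)
# stock b, c top z=76
rep('top',dict(bHL=T(200,245),bHR=T(342,232),bFR=T(380,525),bFL=T(222,538),cHL=T(367,227),cHR=T(510,215),cFR=T(538,503),cFL=T(388,520)),76)
rep('side',dict(bHR=S(240,215),bHL=S(300,312),bFL=S(510,203),bFR=S(437,115),cHR=S(168,118),cHL=S(228,208),cFL=S(427,100),cFR=S(363,22)),76)
rep('side',dict(wallBackL=S(245,550),lipL=S(603,345),lipR=S(512,240)),46)
rep('side',dict(wallBackL=S(245,550),lipL=S(603,345),lipR=S(512,240)),40)
rep('side',dict(folL=S(418,425),folR=S(352,338)),61)
E
python3 m.py
```

```text
top HL [ 559.8 -412.1   60. ]
top HR [ 531.4 -462.6   60. ]
top FR [ 427.6 -400.    60. ]
top FL [ 469.1 -356.8   60. ]
side HR [ 528.7 -466.    60. ]
side HL [ 558.7 -414.5   60. ]
side FL [ 455.8 -352.4   60. ]
side FR [ 424.3 -403.7   60. ]
head [ 545.6 -437.4   60. ] foot [ 448.4 -378.4   60. ] 113.67238420334645 -31.253724943327533
head [ 543.7 -440.3   60. ] foot [ 440.1 -378.    60. ] 120.92649991116643 -30.987899093827775
top lipL [469.6  77.   40. ]
top lipR [ 481.4 -132.2   40. ]
top hBL [663.1  87.4  46. ]
top hFL [619.8  81.7  46. ]
top hFR [620.4  19.5  46. ]
top b1 [605.2  16.8  46. ]
top w [667.1  20.8  46. ]
top wr [ 676.6 -118.2   46. ]
top folL [571.  77.  61.]
top folR [572.5  21.3  61. ]
top bHL [597.1   9.2  76. ]
top bHR [601.1 -50.   76. ]
top bFR [478.7 -63.3  76. ]
top bFL [475.    2.2  76. ]
top cHL [602.9 -60.4  76. ]
top cHR [ 606.4 -120.1   76. ]
top cFR [ 486.1 -129.    76. ]
top cFL [480.7 -66.7  76. ]
side bHR [598.  -50.3  76. ]
side bHL [596.8   8.4  76. ]
side bFL [477.4   2.   76. ]
side bFR [481.6 -58.6  76. ]
side cHR [ 604.8 -117.5   76. ]
side cHL [601.4 -56.4  76. ]
side cFL [481.3 -68.9  76. ]
side cFR [ 485.  -128.2   76. ]
side wallBackL [663.7  85.2  46. ]
side lipL [467.   74.4  46. ]
side lipR [474.    6.7  46. ]
side wallBackL [662.6  83.3  40. ]
side lipL [464.2  72.4  40. ]
side lipR [471.2   4.1  40. ]
side folL [571.7  74.7  61. ]
side folR [577.1  24.2  61. ]
```

```bash
cat >> h.py <<'E'
def show():
    s=status.state(); r=R.from_euler('xyz',s['ee_rot'],degrees=True).as_matrix()
    yd=np.degrees(np.arctan2(r[1,1],r[0,1]))
    print('t',round(s['time_s'],2),'pos',s['ee_pos'].round(1),'x',r[:,0].round(3),'jaw yaw',round(yd,2),'F',s['force'].round(1),'w',round(s['gripper_width'],1),'q',s['qpos'].round(0))
    return s,r,yd
def to(P,jaw=None):
    s,r,yd=show(); print('shift cm',(r.T@(np.array(P)-s['ee_pos'])/10).round(2))
    if jaw is not None:
        d=(jaw-yd+90)%180-90; print('turn rad',round(-np.radians(d),3))
E
python3 - <<'E'
from h import *
to([450,0,290]); to([464,-391.5,290],59); to([464,-391.5,124],59)
E
```

```text
t 0.1 pos [170.8 548.7 291.5] x [-0.    -0.002 -1.   ] jaw yaw 72.71 F [-0.4 -0.  -0.3] w 91.0 q [72. 18. 90. -0. 72. -1.]
shift cm [  0.22 -44.09  42.97]
t 0.1 pos [170.8 548.7 291.5] x [-0.    -0.002 -1.   ] jaw yaw 72.71 F [-0.4 -0.  -0.3] w 91.0 q [72. 18. 90. -0. 72. -1.]
shift cm [  0.28 -81.06  55.94]
turn rad 0.239
t 0.1 pos [170.8 548.7 291.5] x [-0.    -0.002 -1.   ] jaw yaw 72.71 F [-0.4 -0.  -0.3] w 91.0 q [72. 18. 90. -0. 72. -1.]
shift cm [ 16.88 -81.03  55.94]
turn rad 0.239
```

Emit:
move_arm --moves '[[[0, -22, 21.5], 0.1, 1], [[0, -44, 43], 0.239, 1], [[0, -44, 43], 0.239, 1], [[0, -44, 43], 0.239, 1], [[0, -44, 43], 0.239, 1], [[0, -44, 43], 0.239, 1], [[0, -44, 43], 0.239, 1], [[0, -44, 43], 0.239, 1], [[0, -44, 43], 0.239, 1], [[0, -44, 43], 0.239, 1], [[0, -44, 43], 0.239, 1], [[0, -81, 56], 0.239, 1], [[0, -81, 56], 0.239, 1], [[0, -81, 56], 0.239, 1], [[0, -81, 56], 0.239, 1], [[0, -81, 56], 0.239, 1], [[0, -81, 56], 0.239, 1], [[0, -81, 56], 0.239, 1], [[0, -81, 56], 0.239, 1], [[0, -81, 56], 0.239, 1]]'

```text
time_s: 2.6
ee_pos: [465.0, -388.7, 292.2]
ee_rot: [136.7, 89.9, 105.8]
force: [-0.0, 0.1, 0.5]
gripper_width: 91.0
```

```bash
python3 - <<'E'
from h import *
to([464,-391.5,124],59)
E
```

```text
t 2.6 pos [ 465.  -388.7  292.2] x [-0.     0.001 -1.   ] jaw yaw 59.11 F [-0.   0.1  0.5] w 91.0 q [ -41.   21.   85.    0.   74. -100.]
shift cm [16.82 -0.31  0.07]
turn rad 0.002
```

Emit:
move_arm --moves '[[[5, -0.3, 0], 0, 1], [[10, -0.3, 0], 0, 1], [[12, -0.3, 0], 0, 1], [[12, -0.3, 0], 0, 1]]'

```text
time_s: 3.1
ee_pos: [463.0, -391.0, 171.0]
ee_rot: [163.9, 89.8, 133.0]
force: [-0.5, 0.1, 0.7]
gripper_width: 91.0
```

```bash
python3 - <<'E'
from h import *
to([464,-391.5,124],59)
a=viewer.grab_frame('top')[:,:,::-1];b=viewer.grab_frame('side')[:,:,::-1]
cv2.imwrite('pics/p1.png',np.hstack([cv2.resize(a[140:240,280:380],(400,400),interpolation=3),cv2.resize(b[80:180,180:280],(400,400),interpolation=3)]))
E
```

```text
t 3.1 pos [ 463. -391.  171.] x [-0.003  0.003 -1.   ] jaw yaw 59.12 F [-0.5  0.1  0.7] w 91.0 q [ -41.   27.   95.    0.   58. -100.]
shift cm [4.7  0.   0.13]
turn rad 0.002
```

View pics/p1.png

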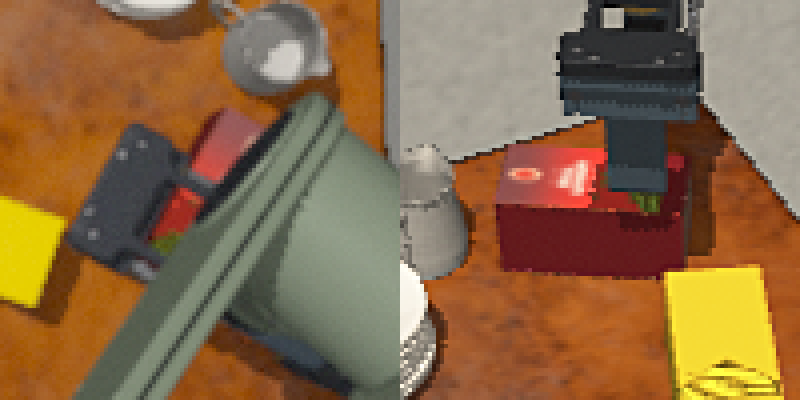

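The fingers straddle the window end of the red box (side view finger at ~(635,150) of the composite). Going down and gripping.

Emit:
move_arm --moves '[[[3, 0, 0], 0, 1], [[4.7, 0, 0.1], 0, 1], [[4.7, 0, 0.1], 0, 1], [[4.7, 0, 0.1], 0, 0.2], [[4.7, 0, 0.1], 0, 0], [[4.7, 0, 0.1], 0, -0.2], [[4.7, 0, 0.1], 0, -0.4], [[4.7, 0, 0.1], 0, -1], [[4.7, 0, 0.1], 0, -1], [[4.7, 0, 0.1], 0, -1], [[4.7, 0, 0.1], 0, -1]]' --force 18

```text
time_s: 4.58
ee_pos: [464.3, -393.9, 125.7]
ee_rot: [26.4, 90.0, -4.6]
force: [0.2, 2.0, 5.2]
gripper_width: 58.4
```

```bash
python3 - <<'E'
from h import *
show()
E
```

```text
t 4.58 pos [ 464.3 -393.9  125.7] x [ 0.001 -0.    -1.   ] jaw yaw 59.0 F [0.2 2.  5.2] w 58.4 q [ -41.   30.   98.    0.   53. -100.]
```

Emit:
move_arm --moves '[[[-0.5, 0, 0], 0, -1], [[-1.5, 0, 0], 0, -1], [[-3.5, 0, 0], 0, -1], [[-6, 0, 0], 0, -1], [[-9, 0, 0], 0, -1], [[-11, 0, 0], 0, -1], [[-11, 0, 0], 0, -1], [[-11, 0, 0], 0, -1]]'

```text
time_s: 5.58
ee_pos: [463.7, -393.6, 234.3]
ee_rot: [171.7, 89.9, 140.7]
force: [0.0, 1.0, -2.3]
gripper_width: 58.4
```

```bash
python3 - <<'E'
from h import *
u=np.radians(3.7); ex=np.array([np.cos(u),np.sin(u),0])
P=np.array([474.2,41.3,0])+ex*10; to([P[0],P[1],236],93.7)
a=viewer.grab_frame('top')[:,:,::-1];b=viewer.grab_frame('side')[:,:,::-1]
cv2.imwrite('pics/p2.png',np.hstack([cv2.resize(a[140:240,280:380],(400,400),interpolation=3),cv2.resize(b[60:160,180:280],(400,400),interpolation=3)]))
E
```

```text
t 5.58 pos [ 463.7 -393.6  234.3] x [-0.001  0.001 -1.   ] jaw yaw 59.02 F [ 0.   1.  -2.3] w 58.4 q [ -41.   24.   90.   -0.   66. -100.]
shift cm [ -0.12  38.39 -20.67]
turn rad -0.605
```

View pics/p2.png

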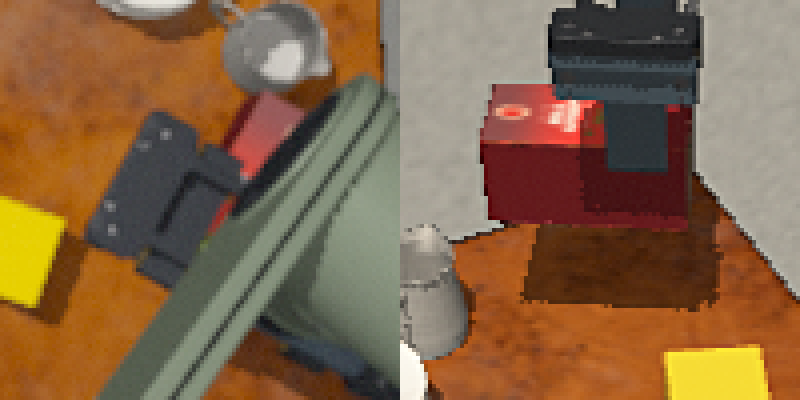

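Emit:
move_arm --moves '[[[0, 1, -0.6], -0.05, -1], [[0, 3.5, -2], -0.1, -1], [[0, 7, -4], -0.2, -1], [[0, 11, -6.2], -0.3, -1], [[0, 15, -8.5], -0.4, -1], [[0, 19, -10.7], -0.5, -1], [[0, 23, -13], -0.605, -1], [[0, 27, -15], -0.605, -1], [[0, 31, -17.2], -0.605, -1], [[0, 34.5, -19.5], -0.605, -1], [[0, 37, -21.3], -0.605, -1], [[0, 38, -22.2], -0.605, -1], [[0, 38.2, -22.4], -0.605, -1], [[0, 38.2, -22.4], -0.605, -1], [[0, 38.2, -22.4], -0.605, -1]]'

```text
time_s: 7.55
ee_pos: [468.9, 48.1, 235.2]
ee_rot: [-80.4, 90.0, -76.8]
force: [-0.3, 0.2, -1.8]
gripper_width: 57.9
```

```bash
python3 - <<'E'
from h import *
u=np.radians(3.7); ex=np.array([np.cos(u),np.sin(u),0])
P=np.array([474.2,41.3,0])-ex*10; to([P[0],P[1],236],93.7)
a=viewer.grab_frame('top')[:,:,::-1];b=viewer.grab_frame('side')[:,:,::-1]
cv2.imwrite('pics/top3.png',a);cv2.imwrite('pics/side3.png',b)
cv2.imwrite('pics/p3.png',np.hstack([cv2.resize(a[100:220,130:250],(400,400),interpolation=3),cv2.resize(b[150:310,200:360],(400,400),interpolation=3)]))
E
```

```text
t 7.55 pos [468.9  48.1 235.2] x [ 0. -0. -1.] jaw yaw 93.62 F [-0.3  0.2 -1.8] w 57.9 q [  4.  12. 108.  -0.  61. -89.]
shift cm [-0.08 -0.71 -0.51]
turn rad -0.001
```

View pics/p3.png

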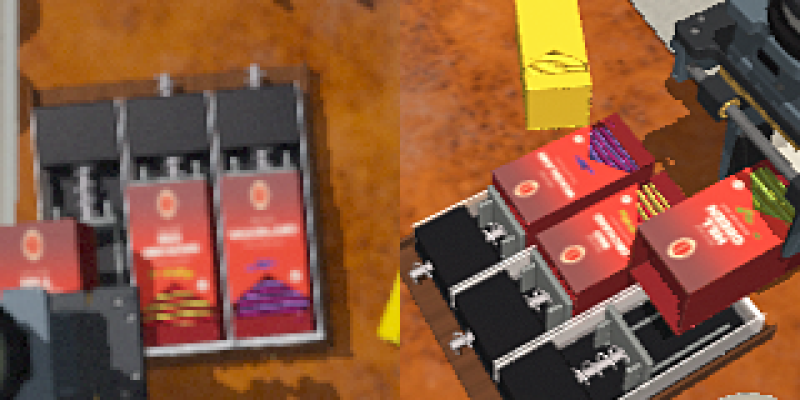

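```bash
python3 - <<'E'
from h import *
f=cv2.imread('pics/top0.png').astype(int)
g=f.min(axis=2)  # whiteness
def cen(row,c0,c1):
    p=g[row,c0:c1].astype(float); p-=np.median(p); p[p<15]=0; return (p*np.arange(c0,c1)).sum()/p.sum() if p.sum() else np.nan
for row in range(132,148,2): print(row,g[row,136:226])
for nm,(a,b) in dict(ab=(162,171),bc=(188,198)).items():
    pts=[(cen(r,a,b),r) for r in range(132,144)]
    w=onz('top',pts,46)
    print(nm,np.round(pts,1).tolist()); print(w[:,:2].round(1).tolist())
# lip
for col in (150,155,160,165,175,185,195,205,215):
    p=g[195:215,col]; print(col,p)
E
```

```text
132 [ 28  23  50  61  55  52  60  59  55  57  60  64  71  63  70  66  70  72
  70  65  71  69  69  67  70  65  65  62  81  84 116 100  66  68  72  69
  68  68  70  67  64  72  65  65  67  63  61  60  61  62  61  61  64  66
  62  50  91 139 113  54  62  63  68  63  63  63  59  65  61  59  63  58
  60  61  55  56  56  60  56  55  51  56  47 140 128  41  27  20  15  14]
134 [ 30   9  48  93  87  72  72  70  73  72  70  70  71  70  71  67  69  68
  69  66  70  69  66  67  66  66  67  63  60  82 142 118  62  68  69  64
  72  67  70  64  69  65  68  62  66  63  61  62  63  62  61  61  62  57
  65  46 119 146 105  60  67  59  62  62  61  64  62  60  60  61  63  60
  56  59  55  56  56  58  53  58  56  52  46 129 120  45  19  26   5  18]
136 [ 24  19  37 133 121  64  71  71  73  73  70  71  70  70  70  71  70  73
  66  72  69  70  65  70  65  67  68  67  52 106 136 105  58  71  66  64
  67  67  67  70  66  67  61  64  64  63  64  64  64  63  62  59  60  66
  58  45 143 142  88  60  66  61  59  63  63  62  60  58  63  54  64  61
  57  60  58  59  56  56  56  58  59  59  44 102 102  55  26  27
[... 2708 characters left out ...]
 21]
155 [ 60  60  55  61  58  57  65  63  61  57  54 169 199 154  68  27  31  31
  26  20]
160 [ 60  56  60  55  52  54  56  54  55  56 101 180 191 131  28  31  32  30
  27  16]
165 [ 56  57  54  58  56  57  56  57  55  58 169 204 172  85  24  32  28  29
  24  21]
175 [ 51  37  30  28  38  37  35  31  41 149 187 149  25  16  36  33  37  42
  38  26]
185 [ 38  67  65  38  37  36  38  38 153 199 170  69  22  21  17  13  11  27
  23  20]
195 [ 30  12  26  27  35  35  28 152 198 169  53  29  25  25  22  27  33  19
  19  19]
205 [ 34  33  35  35  37  42 131 187 171  57  21  26  27   0  11   8  14  25
  24  16]
215 [ 33  33  37  40  34 131 189 183 102  26  26  25  23  20  28  35  36  42
  37  39]
```

```bash
python3 - <<'E'
from h import *
f=cv2.imread('pics/top0.png').astype(int); g=f.min(axis=2)
L=[]
for c in range(148,224):
    p=g[198:212,c].astype(float); p[p<100]=0
    L.append((c,(p*np.arange(198,212)).sum()/p.sum()))
w=onz('top',L,40); k=np.polyfit(w[:,1],w[:,0],1); print('lip top centre x=',k,'yaw',np.degrees(np.arctan(-k[0])))
# left outer wall
P=[]
for r in range(134,205):
    c0=int(round(139+(r-134)*7/70)); p=g[r,c0-3:c0+6].astype(float)
    p[p<80]=0
    if p.sum(): P.append(((p*np.arange(c0-3,c0+6)).sum()/p.sum(),r))
w=onz('top',P,46); k=np.polyfit(w[:,0],w[:,1],1); r=w[:,1]-np.polyval(k,w[:,0])
m=abs(r)<2.5;k=np.polyfit(w[m,0],w[m,1],1);print('left wall',k,np.degrees(np.arctan(k[0])),len(P),m.sum(),'y@474',np.polyval(k,474),'y@645',np.polyval(k,645))
P=[]
for r in range(128,200):
    c0=int(round(219+(r-128)*7.5/72)); p=g[r,c0-4:c0+6].astype(float)
    p[p<80]=0
    if p.sum(): P.append(((p*np.arange(c0-4,c0+6)).sum()/p.sum(),r))
w=onz('top',P,46); k=np.polyfit(w[:,0],w[:,1],1); r=w[:,1]-np.polyval(k,w[:,0])
m=abs(r)<2.5;k=np.polyfit(w[m,0],w[m,1],1);print('right wall',k,np.degrees(np.arctan(k[0])),len(P),m.sum(),'y@474',np.polyval(k,474),'y@645',np.polyval(k,645))
# side image: box c/b etc. left wall top line
E
```

```text
lip top centre x= [-6.11079637e-02  4.73403875e+02] yaw 3.4968800755057683
left wall [ 0.06943009 42.67925185] 3.971677256676738 71 64 y@474 75.58911299806992 y@645 87.46165784398426
right wall [ 6.91205404e-02 -1.63477241e+02] 3.9540262613749393 72 64 y@474 -130.71410508216152 y@645 -118.89449267513075
```

```bash
cat >> h.py <<'E'
U=np.radians(3.85); SEAT=np.array([473.7,42.3,0]); EX=np.array([np.cos(U),np.sin(U),0]); EY=np.array([-np.sin(U),np.cos(U),0])
def lane(s,t,z): return SEAT+s*EX+t*EY+np.array([0,0,z])
def tolane(p): d=np.array(p)-SEAT; return np.array([d@EX,d@EY,d[2]])
E
python3 - <<'E'
from h import *
to(lane(-12,0,176),93.85)
E
```

```text
t 7.65 pos [468.9  48.2 235.2] x [ 0. -0. -1.] jaw yaw 93.61 F [-0.3  0.5 -0.7] w 58.3 q [  4.  12. 108.  -0.  61. -89.]
shift cm [ 5.92 -0.62 -0.76]
turn rad -0.004
```

Emit:
move_arm --moves '[[[0, -0.3, -0.4], -0.004, -1], [[1, -0.6, -0.8], -0.004, -1], [[3, -0.6, -0.8], -0.004, -1], [[5, -0.6, -0.8], -0.004, -1], [[5.9, -0.6, -0.8], -0.004, -1], [[5.9, -0.6, -0.8], -0.004, -1], [[5.9, -0.6, -0.8], -0.004, -1], [[5.9, -0.6, -0.8], -0.004, -1]]'

```text
time_s: 8.65
ee_pos: [461.6, 42.4, 176.9]
ee_rot: [3.4, 89.9, 7.3]
force: [0.1, 0.4, -2.1]
gripper_width: 58.4
```

```bash
python3 - <<'E'
from h import *
s,r,y=show(); print(tolane(s['ee_pos']))
a=viewer.grab_frame('top')[:,:,::-1];b=viewer.grab_frame('side')[:,:,::-1]
cv2.imwrite('pics/top4.png',a);cv2.imwrite('pics/side4.png',b)
cv2.imwrite('pics/p4.png',np.hstack([cv2.resize(a[110:210,130:230],(400,400),interpolation=3),cv2.resize(b[200:300,250:350],(400,400),interpolation=3)]))
E
```

```text
t 8.65 pos [461.6  42.4 176.9] x [ 0.001  0.    -1.   ] jaw yaw 93.91 F [ 0.1  0.4 -2.1] w 58.4 q [  4.  15. 113.   0.  52. -90.]
[-12.08570416   0.95260806 176.86475631]
```

View pics/p4.png

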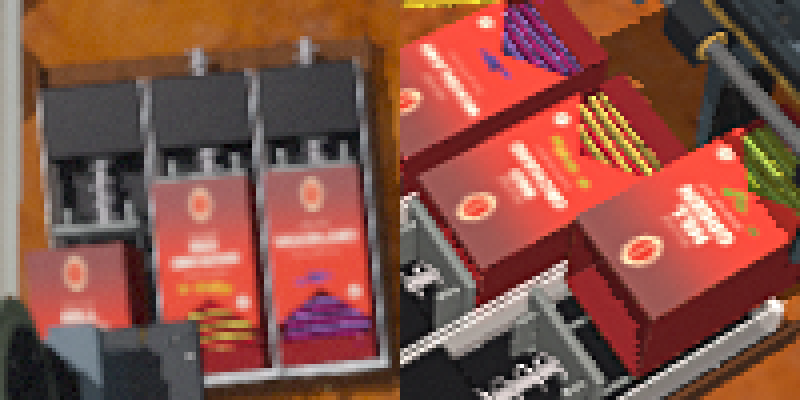

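```bash
python3 - <<'E'
from h import *
for n,ps in dict(top=[(137.3,172.7),(161,170.9)],side=[(294.8,255),(313.5,279)]).items():
    for p in onz(n,ps,111.2): print(n,tolane(p).round(1))
for n,ps in dict(side=[(313.0,293.5)]).items():
    for p in onz(n,ps,51.2): print('bottom',tolane(p).round(1))
E
```

```text
top [ 81.   28.4 111.2]
top [ 80.  -28.8 111.2]
side [ 79.8 -25.  111.2]
side [ 78.7  29.5 111.2]
bottom [72.  32.  51.2]
```

Emit:
move_arm --moves '[[[0.4, -0.08, 0], 0, -1], [[0.7, -0.08, 0], 0, -1], [[0.7, -0.08, 0], 0, -1], [[0.7, -0.08, -0.5], 0, -1], [[0.7, -0.08, -1], 0, -1], [[0.7, -0.08, -1.3], 0, -1], [[0.7, -0.08, -1.3], 0, -1]]'

```text
time_s: 9.62
ee_pos: [448.0, 40.7, 169.3]
ee_rot: [44.3, 90.0, 48.2]
force: [-0.1, -0.6, -0.3]
gripper_width: 58.3
```

```bash
python3 - <<'E'
from h import *
s,r,y=show(); print(tolane(s['ee_pos'])); to(lane(0,0,170))
E
```

```text
t 9.62 pos [448.   40.7 169.3] x [ 0.  0. -1.] jaw yaw 93.91 F [-0.1 -0.6 -0.3] w 58.3 q [  4.  14. 116.   0.  50. -90.]
[-2.57645904e+01  1.39295545e-01  1.69341715e+02]
t 9.62 pos [448.   40.7 169.3] x [ 0.  0. -1.] jaw yaw 93.91 F [-0.1 -0.6 -0.3] w 58.3 q [  4.  14. 116.   0.  50. -90.]
shift cm [-0.07 -0.02  2.58]
```

Emit:
move_arm --moves '[[[0, 0, 0.8], 0, -1], [[0, 0, 1.6], 0, -1], [[0, 0, 2.4], 0, -1], [[0, 0, 2.8], 0, -1], [[0, 0, 3.1], 0, -1], [[0, 0, 3.4], 0, -1], [[0, 0, 3.7], 0, -1], [[0, 0, 4.0], 0, -1], [[0, 0, 4.3], 0, -1], [[0, 0, 4.6], 0, -1], [[0, 0, 4.6], 0, -1]]' --force 22

```text
time_s: 11.0
ee_pos: [493.6, 43.8, 168.9]
ee_rot: [176.7, 89.9, -179.4]
force: [-5.1, -0.8, 0.8]
gripper_width: 58.2
```

```bash
python3 - <<'E'
from h import *
s,r,y=show(); print(tolane(s['ee_pos']))
a=viewer.grab_frame('top')[:,:,::-1];b=viewer.grab_frame('side')[:,:,::-1]
cv2.imwrite('pics/top5.png',a);cv2.imwrite('pics/side5.png',b)
cv2.imwrite('pics/p5.png',np.hstack([cv2.resize(a[110:210,130:230],(400,400),interpolation=3),cv2.resize(b[200:300,250:350],(400,400),interpolation=3)]))
E
```

```text
t 11.0 pos [493.6  43.8 168.9] x [-0.002 -0.    -1.   ] jaw yaw 93.9 F [-5.1 -0.8  0.8] w 58.2 q [  4.  18. 110.   0.  52. -90.]
[ 19.94707402   0.18131553 168.94948885]
```

View pics/p5.png

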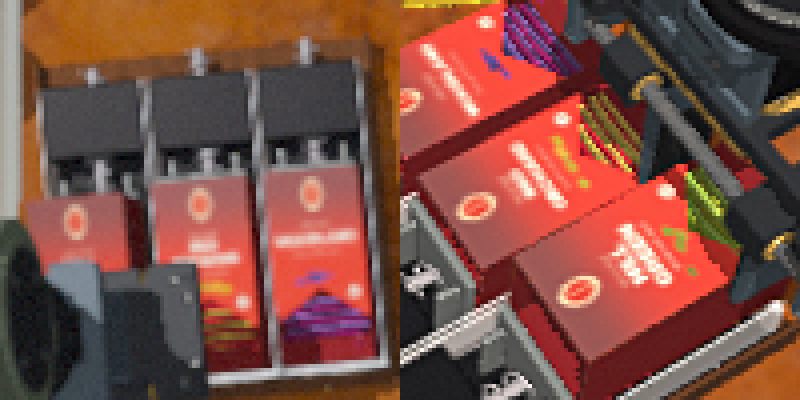

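Emit:
move_arm --moves '[[[0, 0, 0.3], 0, -1], [[0, 0, 0.6], 0, -1], [[0, 0, 0.9], 0, -1], [[0, 0, 1.2], 0, -1], [[0, 0, 1.5], 0, -1], [[0, 0, 1.7], 0, -1], [[0, 0, 1.7], 0, -1], [[0, 0, 1.7], 0, -1]]'

```text
time_s: 12.1
ee_pos: [509.6, 44.9, 169.0]
ee_rot: [178.2, 89.8, -177.9]
force: [-8.5, -0.2, 2.0]
gripper_width: 58.4
```

```bash
python3 - <<'E'
from h import *
s,r,y=show(); print(tolane(s['ee_pos']))
a=viewer.grab_frame('top')[:,:,::-1];b=viewer.grab_frame('side')[:,:,::-1]
cv2.imwrite('pics/top6.png',a);cv2.imwrite('pics/side6.png',b)
cv2.imwrite('pics/p6.png',np.hstack([cv2.resize(a[110:210,130:230],(400,400),interpolation=3),cv2.resize(b[200:300,250:350],(400,400),interpolation=3)]))
E
```

```text
t 12.1 pos [509.6  44.9 169. ] x [-0.004 -0.    -1.   ] jaw yaw 93.89 F [-8.5 -0.2  2. ] w 58.4 q [  4.  19. 108.   0.  53. -90.]
[ 35.99203126   0.20522625 168.99405424]
```

View pics/p6.png

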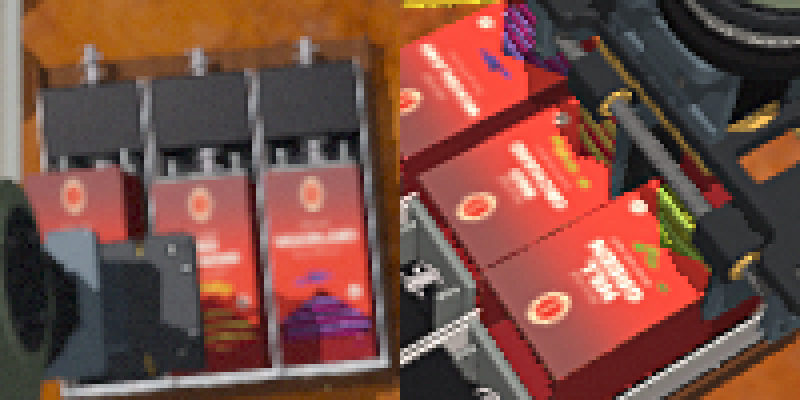

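```bash
python3 - <<'E'
from h import *
for z in (97,103):
  for n,ps in dict(top=[(136.0,153.7),(160.5,151.3)],side=[(270.2,266.3),(288.8,294.5)]).items():
    for p in onz(n,ps,z): print(z,n,tolane(p).round(1))
E
```

```text
97 top [129.2  31.7  97. ]
97 top [129.5 -28.5  97. ]
97 side [124.9 -34.3  97. ]
97 side [126.1  26.7  97. ]
103 top [128.3  30.  103. ]
103 top [128.6 -29.8 103. ]
103 side [126.9 -31.7 103. ]
103 side [128.1  28.7 103. ]
```

Emit:
move_arm --moves '[[[0.2, 0, 0], 0, -1], [[0.4, 0, 0], 0, -1], [[0.6, 0, 0], 0, -1], [[0.8, 0, 0], 0, -1], [[1.0, 0, 0], 0, -1], [[1.2, 0, 0], 0, -1], [[1.2, 0, 0], 0, -1], [[1.2, 0, 0], 0, -1]]'

```text
time_s: 13.2
ee_pos: [509.5, 44.9, 156.9]
ee_rot: [178.6, 89.7, -177.5]
force: [-7.6, -1.6, 2.2]
gripper_width: 58.1
```

```bash
python3 - <<'E'
from h import *
s,r,y=show(); print(tolane(s['ee_pos']))
E
```

```text
t 13.2 pos [509.5  44.9 156.9] x [-0.004 -0.    -1.   ] jaw yaw 93.89 F [-7.6 -1.6  2.2] w 58.1 q [  4.  20. 109.   0.  51. -90.]
[ 35.8619454    0.17439419 156.86925997]
```

Emit:
move_arm --moves '[[[0, 0, -0.1], 0, -1], [[0, 0, -0.2], 0, -1], [[0, 0, -0.3], 0, -1], [[0, 0, -0.4], 0, -1], [[0, 0, -0.4], 0, -1], [[0, 0, -0.4], 0, -1]]'

```text
time_s: 13.95
ee_pos: [505.5, 44.6, 156.8]
ee_rot: [178.8, 89.7, -177.3]
force: [-7.7, -1.4, 2.4]
gripper_width: 58.8
```

Emit:
move_arm --moves '[[[0, 0, -0.1], 0, -1], [[0, 0, -0.15], 0, -1], [[0, 0, -0.15], 0, -1]]'

```text
time_s: 14.32
ee_pos: [504.1, 44.5, 156.8]
ee_rot: [179.0, 89.8, -177.1]
force: [-7.5, -0.9, 1.8]
gripper_width: 58.3
```

Emit:
move_arm --moves '[[[0, 0, -0.1], 0, -1], [[0, 0, -0.1], 0, -1], [[0, 0, -0.1], 0, -1]]'

```text
time_s: 14.7
ee_pos: [503.1, 44.5, 156.8]
ee_rot: [178.6, 89.8, -177.5]
force: [-7.6, -1.0, 1.9]
gripper_width: 58.7
```

Emit:
move_arm --moves '[[[0, 0, -0.1], 0, -1], [[0, 0, -0.1], 0, -1], [[0, 0, -0.1], 0, -1]]'

```text
time_s: 15.08
ee_pos: [502.2, 44.4, 156.8]
ee_rot: [178.7, 89.8, -177.4]
force: [-7.3, -0.8, 1.6]
gripper_width: 58.7
```

```bash
python3 - <<'E'
from h import *
s,r,y=show(); print(tolane(s['ee_pos']))
a=viewer.grab_frame('top')[:,:,::-1];b=viewer.grab_frame('side')[:,:,::-1]
cv2.imwrite('pics/top7.png',a);cv2.imwrite('pics/side7.png',b)
cv2.imwrite('pics/p7.png',np.hstack([cv2.resize(a[110:210,130:230],(400,400),interpolation=3),cv2.resize(b[200:300,250:350],(400,400),interpolation=3)]))
E
```

```text
t 15.07 pos [502.2  44.4 156.8] x [-0.004 -0.    -1.   ] jaw yaw 93.89 F [-7.3 -0.8  1.6] w 58.7 q [  4.  20. 110.   0.  51. -90.]
[2.85788407e+01 1.34909011e-01 1.56837123e+02]
```

View pics/p7.png

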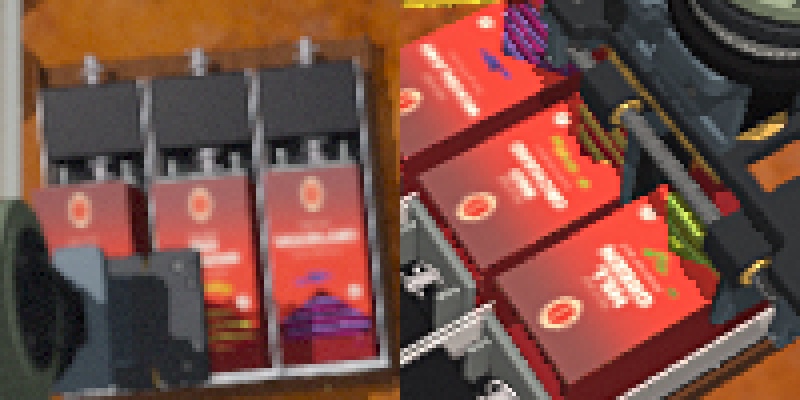

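Emit:
move_arm --moves '[[[0, 0, -0.1], 0, -1], [[0, 0, -0.1], 0, -1], [[0, 0, -0.1], 0, -1]]'

```text
time_s: 15.55
ee_pos: [501.2, 44.3, 156.8]
ee_rot: [178.8, 89.8, -177.3]
force: [-7.4, -1.0, 1.8]
gripper_width: 58.8
```

Emit:
move_arm --moves '[[[0, 0, -0.1], 0, -1], [[0, 0, -0.1], 0, -1], [[0, 0, -0.1], 0, -1]]'

```text
time_s: 15.92
ee_pos: [500.8, 44.3, 156.9]
ee_rot: [177.9, 89.9, -178.2]
force: [-5.6, -1.5, -0.0]
gripper_width: 58.5
```

Emit:
move_arm --moves '[[[0, 0, -0.1], 0, -1], [[0, 0, -0.1], 0, -1], [[0, 0, -0.1], 0, -1]]'

```text
time_s: 16.3
ee_pos: [500.6, 44.3, 156.9]
ee_rot: [166.6, 90.0, 170.5]
force: [-3.0, -0.3, -4.3]
gripper_width: 58.4
```

Emit:
move_arm --moves '[[[0, 0, -0.05], 0, -1], [[0, 0, -0.05], 0, -1], [[0, 0, -0.05], 0, -1]]'

```text
time_s: 16.68
ee_pos: [500.5, 44.3, 157.0]
ee_rot: [7.8, 90.0, 11.7]
force: [0.0, -1.0, -7.6]
gripper_width: 58.4
```

```bash
python3 - <<'E'
from h import *
s,r,y=show(); print(tolane(s['ee_pos']))
E
```

```text
t 16.68 pos [500.5  44.3 157. ] x [ 0.001  0.    -1.   ] jaw yaw 93.9 F [ 0.  -1.  -7.6] w 58.4 q [  4.  19. 110.   0.  51. -90.]
[ 26.83918319   0.17156381 157.02813333]
```

Emit:
move_arm --moves '[[[0, 0, 0], 0, 0.35], [[0, 0, 0], 0, 0.45], [[0, 0, 0], 0, 0.6], [[0, 0, 0], 0, 0.7], [[0, 0, 0], 0, 0.7], [[-2, 0, 0], 0, 0.7], [[-5, 0, 0], 0, 0.7], [[-8, 0, 0], 0, 0.7], [[-8, 0, 0], 0, 0.7], [[-8, 0, 0], 0, 0.7]]'

```text
time_s: 17.92
ee_pos: [499.6, 44.2, 236.5]
ee_rot: [176.2, 89.9, -179.9]
force: [0.2, -0.0, -0.5]
gripper_width: 77.5
```

```bash
python3 - <<'E'
from h import *
s,r,y=show(); print(tolane(s['ee_pos']))
a=viewer.grab_frame('top')[:,:,::-1];b=viewer.grab_frame('side')[:,:,::-1]
cv2.imwrite('pics/top8.png',a);cv2.imwrite('pics/side8.png',b)
cv2.imwrite('pics/p8.png',np.hstack([cv2.resize(a[110:210,130:230],(400,400),interpolation=3),cv2.resize(b[200:300,250:350],(400,400),interpolation=3)]))
E
```

```text
t 17.93 pos [499.6  44.2 236.5] x [-0.001 -0.    -1.   ] jaw yaw 93.91 F [ 0.2 -0.  -0.5] w 77.5 q [  4.  14. 104.   0.  62. -90.]
[2.59867905e+01 1.73898184e-01 2.36463314e+02]
```

View pics/p8.png

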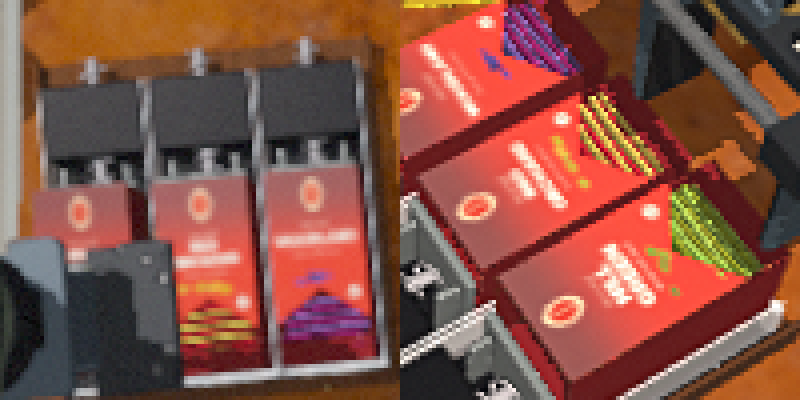

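Emit:
move_arm --moves '[[[0, 0, 1.5], 0, 0], [[0, 0, 3.3], 0, -1], [[0, 0, 3.3], 0, -1], [[0, 0, 3.3], 0, -1], [[2, 0, 3.3], 0, -1], [[4, 0, 3.3], 0, -1], [[5.5, 0, 3.3], 0, -1], [[5.5, 0, 3.3], 0, -1], [[5.5, 0, 3.3], 0, -1], [[5.5, 0, 3.3], 0, -1]]' --force 15

```text
time_s: 19.27
ee_pos: [533.5, 46.5, 183.0]
ee_rot: [2.6, 89.9, 6.5]
force: [0.3, 0.4, -0.5]
gripper_width: 0.4
```

```bash
python3 - <<'E'
from h import *
s,r,y=show(); print(tolane(s['ee_pos']))
E
```

```text
t 19.27 pos [533.5  46.5 183. ] x [ 0.002  0.    -1.   ] jaw yaw 93.91 F [ 0.3  0.4 -0.5] w 0.4 q [  4.  20. 104.   0.  56. -90.]
[ 59.94150939   0.21380429 183.02127584]
```

Emit:
move_arm --moves '[[[0.5, 0, 0], 0, -1], [[1, 0, 0], 0, -1], [[1.3, 0, 0], 0, -1], [[1.5, 0, 0], 0, -1], [[1.6, 0, 0], 0, -1], [[1.6, 0, 0], 0, -1]]'

```text
time_s: 20.02
ee_pos: [532.8, 46.5, 166.7]
ee_rot: [162.6, 90.0, 166.5]
force: [-2.9, 0.2, 4.9]
gripper_width: 0.4
```

Emit:
move_arm --moves '[[[0.1, 0, 0], 0, -1], [[0.2, 0, 0], 0, -1], [[0.3, 0, 0], 0, -1], [[0.3, 0, 0], 0, -1]]'

```text
time_s: 20.52
ee_pos: [532.8, 46.5, 163.8]
ee_rot: [168.0, 90.0, 171.9]
force: [-2.7, -0.1, 6.3]
gripper_width: 0.4
```

Sliding down at about 6 N; continue in small steps.

Emit:
move_arm --moves '[[[0.1, 0, 0], 0, -1], [[0.2, 0, 0], 0, -1], [[0.3, 0, 0], 0, -1], [[0.4, 0, 0], 0, -1], [[0.4, 0, 0], 0, -1]]'

```text
time_s: 21.15
ee_pos: [532.7, 46.5, 159.8]
ee_rot: [167.9, 90.0, 171.8]
force: [-2.1, 0.3, 6.0]
gripper_width: 0.6
```

Emit:
move_arm --moves '[[[0.1, 0, 0], 0, -1], [[0.2, 0, 0], 0, -1], [[0.3, 0, 0], 0, -1], [[0.3, 0, 0], 0, -1]]'

```text
time_s: 21.65
ee_pos: [532.7, 46.5, 156.8]
ee_rot: [171.0, 90.0, 174.9]
force: [-2.9, -0.4, 5.8]
gripper_width: 0.6
```

```bash
python3 - <<'E'
from h import *
s,r,y=show(); print(tolane(s['ee_pos']))
a=viewer.grab_frame('top')[:,:,::-1];b=viewer.grab_frame('side')[:,:,::-1]
cv2.imwrite('pics/top9.png',a);cv2.imwrite('pics/side9.png',b)
cv2.imwrite('pics/p9.png',np.hstack([cv2.resize(a[110:210,130:230],(400,400),interpolation=3),cv2.resize(b[200:300,250:350],(400,400),interpolation=3)]))
E
```

```text
t 21.65 pos [532.7  46.5 156.8] x [-0.001  0.    -1.   ] jaw yaw 93.91 F [-2.9 -0.4  5.8] w 0.6 q [  4.  22. 106.   0.  52. -90.]
[ 59.19682827   0.23376433 156.78244639]
```

View pics/p9.png

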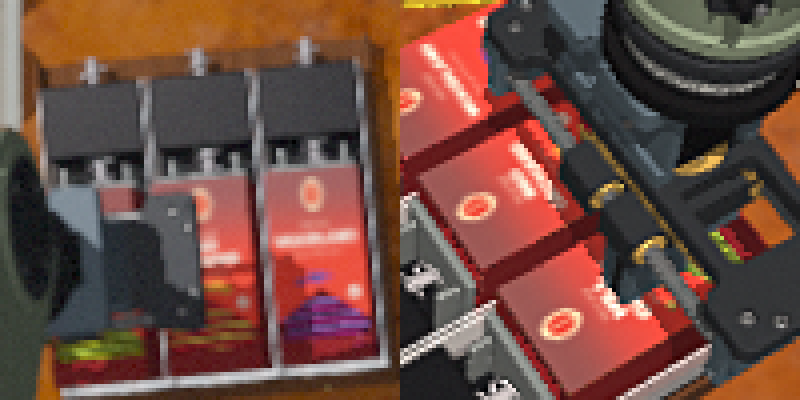

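Nearly level with its neighbours; TCP 154 means seated.

Emit:
move_arm --moves '[[[0.1, 0, 0], 0, -1], [[0.2, 0, 0], 0, -1], [[0.25, 0, 0], 0, -1], [[0.25, 0, 0], 0, -1]]'

```text
time_s: 22.25
ee_pos: [532.7, 46.5, 154.6]
ee_rot: [171.6, 90.0, 175.5]
force: [-2.9, -0.6, 8.4]
gripper_width: 0.9
```

Emit:
move_arm --moves '[[[0.05, 0, 0], 0, -1], [[0.1, 0, 0], 0, -1], [[0.1, 0, 0], 0, -1]]'

```text
time_s: 22.62
ee_pos: [532.7, 46.5, 154.6]
ee_rot: [145.8, 90.0, 149.7]
force: [-5.0, 0.5, 14.5]
gripper_width: 0.9
```

Emit:
move_arm --moves '[[[-0.3, 0, 0], 0, -1], [[-1, 0, 0], 0, -1], [[-3, 0, 0], 0, -1], [[-6, 0, 0], 0, -1], [[-11, 0, 0], 0, -1], [[-14, 0, -3], 0, -1], [[-14, 0, -9], 0, -1], [[-14, 0, -15], 0, -1], [[-14, 0, -20], 0, -1], [[-14, 0, -20], 0, -1], [[-14, 0, -20], 0, -1], [[-14, 0, -20], 0, -1]]'

```text
time_s: 24.12
ee_pos: [334.8, 32.9, 292.9]
ee_rot: [8.3, 90.0, 12.2]
force: [-0.3, -0.1, 0.6]
gripper_width: 0.4
```

```bash
python3 - <<'E'
from h import *
s,r,y=show()
a=viewer.grab_frame('top')[:,:,::-1];b=viewer.grab_frame('side')[:,:,::-1]
cv2.imwrite('pics/top10.png',a);cv2.imwrite('pics/side10.png',b)
cv2.imwrite('pics/p10.png',np.hstack([cv2.resize(a[115:215,135:235],(400,400),interpolation=3),cv2.resize(b[190:340,195:345],(400,400),interpolation=3)]))
E
```

```text
t 24.12 pos [334.8  32.9 292.9] x [ 0.  0. -1.] jaw yaw 93.91 F [-0.3 -0.1  0.6] w 0.4 q [  4.  -4. 116.   0.  68. -90.]
```

View pics/p10.png

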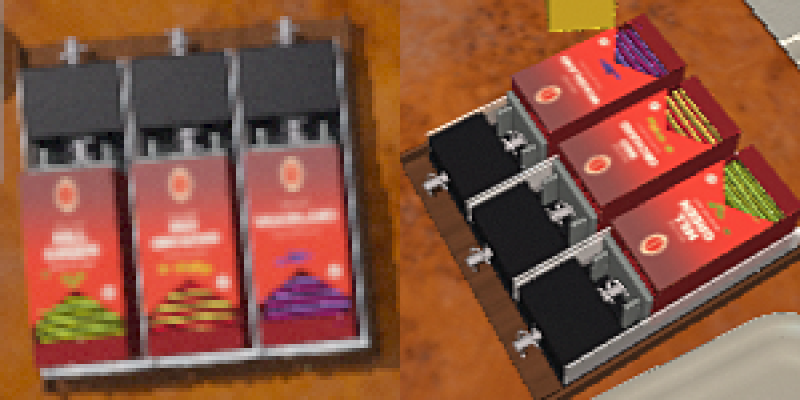

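```bash
python3 - <<'E'
from h import *
b=cv2.imread('pics/side10.png'); cv2.imwrite('pics/p11.png',cv2.resize(b[235:310,265:365],(800,600),interpolation=0))
print(proj('side',[lane(122,-29,76),lane(122,29,76),lane(0,29,76),lane(0,-29,76)]))
for z in (74,76,80): print(z,proj('side',[lane(0,29,z),lane(122,29,z)]).round(1).tolist(), proj('side',[lane(0,29-70,z),lane(122,29-70,z)]).round(1).tolist())
to(lane(12,0,165)); 
E
```

```text
[[272.61963523 273.44014571]
 [290.53912857 299.65866845]
 [345.30718718 267.76178727]
 [326.00347483 244.40337119]]
74 [[345.1, 268.3], [290.4, 300.1]] [[322.1, 240.4], [269.1, 268.8]]
76 [[345.3, 267.8], [290.5, 299.7]] [[322.2, 239.8], [269.1, 268.3]]
80 [[345.7, 266.7], [290.7, 298.7]] [[322.5, 238.7], [269.2, 267.3]]
t 24.23 pos [334.5  32.9 292.6] x [-0.  0. -1.] jaw yaw 93.91 F [-0.   0.2 -0.2] w 0.4 q [  4.  -4. 116.   0.  68. -90.]
shift cm [12.75 -0.02 15.16]
```

View pics/p11.png

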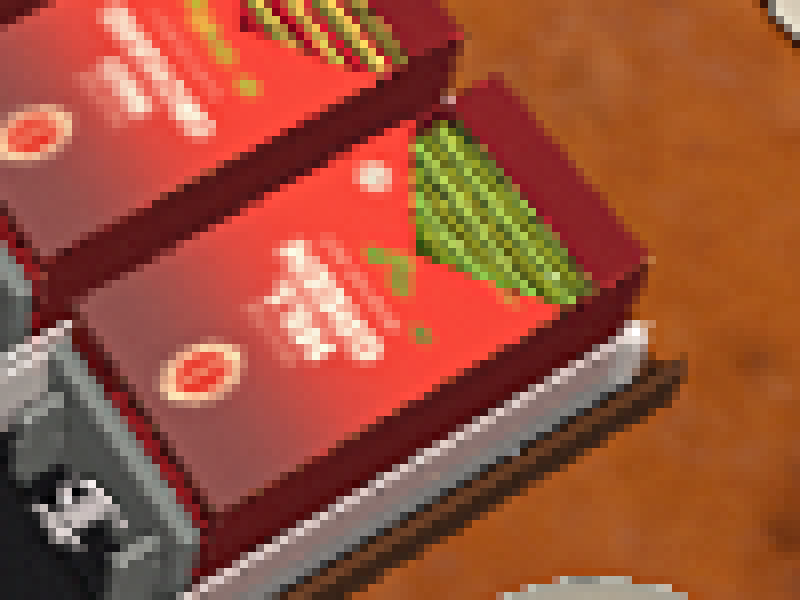

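The box looks flush (foot corner at (345,267) px, as predicted for seated). I'll check flatness by touching the foot end and the head end lightly.

Emit:
move_arm --moves '[[[0, 0, 4], 0, -1], [[0, 0, 10], 0, -1], [[0, 0, 15.5], 0, -1], [[3, 0, 15.5], 0, -1], [[8, 0, 15.5], 0, -1], [[12, 0, 15.5], 0, -1], [[13, 0, 15.5], 0, -1], [[13.3, 0, 15.5], 0, -1], [[13.5, 0, 15.5], 0, -1], [[13.7, 0, 15.5], 0, -1], [[13.7, 0, 15.5], 0, -1]]'

```text
time_s: 25.6
ee_pos: [488.4, 43.4, 156.4]
ee_rot: [3.4, 89.9, 7.3]
force: [0.5, -0.8, 0.1]
gripper_width: 0.6
```

Emit:
move_arm --moves '[[[0.1, 0, 0], 0, -1], [[0.1, 0, 0], 0, -1]]'

```text
time_s: 25.85
ee_pos: [488.2, 43.5, 154.8]
ee_rot: [27.3, 90.0, 31.2]
force: [-0.1, 0.0, -0.3]
gripper_width: 0.2
```

Emit:
move_arm --moves '[[[0.05, 0, 0], 0, -1], [[0.1, 0, 0], 0, -1], [[0.1, 0, 0], 0, -1]]'

```text
time_s: 26.22
ee_pos: [488.2, 43.4, 154.6]
ee_rot: [12.3, 90.0, 16.2]
force: [-1.8, -0.2, 6.3]
gripper_width: 0.4
```

Emit:
move_arm --moves '[[[0.05, 0, 0], 0, -1], [[0.05, 0, 0], 0, -1], [[0.05, 0, 0], 0, -1]]'

```text
time_s: 26.6
ee_pos: [488.2, 43.5, 154.6]
ee_rot: [5.4, 90.0, 9.3]
force: [-3.5, 0.1, 10.4]
gripper_width: 0.5
```

Emit:
move_arm --moves '[[[-0.3, 0, 0], 0, -1], [[-1.5, 0, 0], 0, -1], [[-2, 0, 3], 0, -1], [[-2, 0, 7], 0, -1], [[-2, 0, 8.8], 0, -1], [[-1, 0, 8.8], 0, -1], [[-0.5, 0, 8.8], 0, -1], [[-0.3, 0, 8.8], 0, -1], [[-0.2, 0, 8.8], 0, -1], [[-0.1, 0, 8.8], 0, -1], [[-0.1, 0, 8.8], 0, -1]]'

```text
time_s: 27.98
ee_pos: [575.9, 49.4, 154.6]
ee_rot: [21.6, 90.0, 25.5]
force: [-1.6, 0.4, 2.7]
gripper_width: 0.7
```

Emit:
move_arm --moves '[[[0.05, 0, 0], 0, -1], [[0.05, 0, 0], 0, -1], [[0.05, 0, 0], 0, -1]]'

```text
time_s: 28.35
ee_pos: [575.9, 49.4, 154.6]
ee_rot: [7.9, 90.0, 11.8]
force: [-2.7, 0.3, 5.7]
gripper_width: 0.6
```

All three touches bottom at the same height (154.6), so the box is flat. Retreat, check, and hand in.

Emit:
move_arm --moves '[[[-0.3, 0, 0], 0, -1], [[-1, 0, 0], 0, -1], [[-4, 0, 0], 0, -1], [[-9, 0, 0], 0, -1], [[-13, 0, -2], 0, -1], [[-14, 0, -8], 0, -1], [[-14, 0, -14], 0, -1], [[-14, 0, -20], 0, -1], [[-14, 0, -24], 0, -1], [[-14, 0, -24], 0, -1], [[-14, 0, -24], 0, -1], [[-14, 0, -24], 0, -1]]'

```text
time_s: 29.85
ee_pos: [337.7, 33.2, 293.9]
ee_rot: [11.1, 90.0, 15.0]
force: [-0.3, 0.9, 0.2]
gripper_width: 0.6
```

```bash
python3 - <<'E'
from h import *
s,r,y=show()
a=viewer.grab_frame('top')[:,:,::-1];b=viewer.grab_frame('side')[:,:,::-1]
cv2.imwrite('pics/p12.png',np.hstack([cv2.resize(a[115:215,135:235],(400,400),interpolation=3),cv2.resize(b[190:340,195:345],(400,400),interpolation=3)]))
E
```

```text
t 29.85 pos [337.7  33.2 293.9] x [ 0.001  0.    -1.   ] jaw yaw 93.91 F [-0.3  0.9  0.2] w 0.6 q [  4.  -4. 116.   0.  68. -90.]
```

View pics/p12.png

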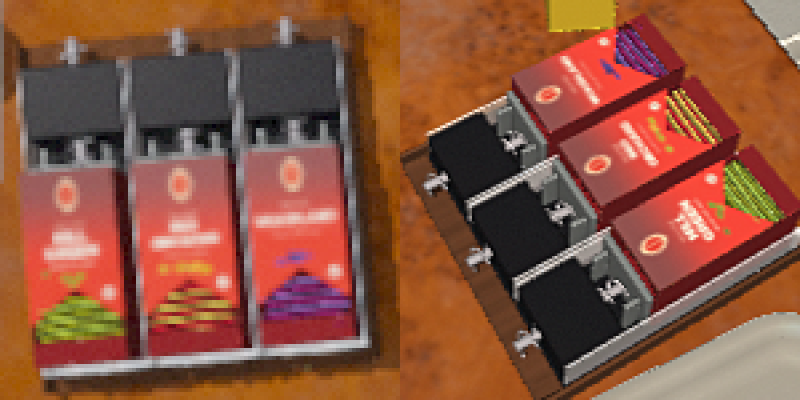

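The loose box (green window, left lane) lies level with its two neighbours. Its foot is behind the lip and its follower is at the same depth as theirs.

```bash
python3 -c "
from workcell import env
print(env.job_done())"
```

```text
the job is handed in; nothing more can be done
None
```

The loose tea box is in the empty lane, lying flat on its back with the printed front up and its foot behind the front lip. The job was handed in at about 30 s.

**What I did:**
- I gripped the box near its foot at 18–22 N, below the 35 N dent limit, and carried it level to the lane.
- I pushed the follower back about 31 mm and lowered the foot a few millimetres behind the lip.
- I eased the follower forward until the lip took the spring's push and the force along the lane had dropped to zero. Then I released the box and pressed it down the rest of the way from above, with at most about 15 N.

**Order:** the follower was eased forward before the box was fully down. The fingers had to stay above the neighbouring box, so the last 15 mm or so was pressed down afterwards.

**Last checks:**
- **Flatness:** touches at the foot, middle and head all stopped at the same height (TCP 154.6 mm). That is 0.6 mm above the nominal seated height.
- **Position:** both cameras show the box level with its neighbours and its follower at the same depth as theirs. The two stock boxes show no visible movement.
- **Clearance:** the arm was well clear of everything at hand-in.

No check failed. The lane angle read 3.5° from the lip and 4.0° from the walls, so I used 3.85°.

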